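# Roll the sample cylinder into its V-rest

### The job

The steel sample cylinder is lying loose on the lab bench. Push it by its side with the fingers so that it rolls gently along the bench, up the nearer ramp of the low V-shaped rest and settles in the V, lying squarely along it and about centred. Do not lift, carry or fling it, and leave the beaker, the bottle and the jar where they stand.

Things in the scene. Friction and masses are not known exactly. Their poses are not given: they have to be found in the camera images.
- cylinder: Steel sample cylinder lying loose on the bench, 135 to 185 mm from the rest's V on either side, up to 0.15 rad out of square with it. Body 44 mm in diameter, 130 mm long; a neck and 26 mm cap at each end make it 162 mm. 0.3 to 0.65 kg. Origin on its axis at mid length, 22 mm above the bench at the start. x is the cylinder's axis; y and z turn as it rolls. Pushed above its axis it jams.
- rest: Low bare-aluminium V-rest fixed to the bench, 120 mm along the V (x), 150 mm across (y). Origin at bench level under the V's middle. Both sides: a ramp rises from bench level at y = 75 mm to a crest 9.5 mm high at y = 15 mm, then falls at 25 degrees to the V's bottom, 2.5 mm high at y = 0. Past the crest the cylinder drops in; its seated axis is 26.8 mm up. On a ramp it rolls back.
- beaker: White plastic beaker, 68 mm across and 85 mm high, open on top, standing loose on the side of the rest opposite to the cylinder. Origin: centre of its underside. Leave alone.
- amber: Amber glass bottle with a blue cap, 72 mm across and 170 mm high, standing loose beyond the rest. Origin: centre of its underside. Leave alone.
- jar: White plastic jar, 60 mm across and 80 mm high, standing loose beyond the rest. Origin: centre of its underside. Leave alone.
Mind the look-alikes: they are no part of the job. Several things have the shape of the cylinder; the one meant has the colours described above.

How it is judged:
By the outcome, as a careful person would: the job done as asked, in the order asked, and still so for the second after the job is handed in, with the robot touching nothing.
It also fails if it takes over 38 s, if anything falls off the work surface, if the arm or the gripper's body presses on something with over 40 N, if the wrist force passes 120 N, or if a joint passes its speed limit or range.

### The arm

A 6-joint arm with a two-finger parallel gripper is mounted at the origin on the work surface. World frame = base frame: x ahead of the robot, y to its left, z up, the work surface at z = 0. Lengths are in mm, angles in rad, forces in N, time in s.
With the tool pointing down it reaches from about 350 to 775 mm from the base axis. Payload 7.3 kg.
Tool frame: the origin (TCP) lies between the finger pads; the fingertips stand bot.tip_extent ahead of it and the grasp point (between the pads) lies 6 mm ahead of it (bot.tip_extent is the distance from the TCP to the fingertips, in mm); x points along the fingers, y is the direction in which the jaws open and shut, and the axes are right-handed (so a half turn about x gives the same grasp; the last joint's range is limited). The gripper opens to 92 mm and grips with 3 to 60 N. Pads are 19 mm wide; open, the fingers measure 130 mm over their backs; the gripper's body (75 mm by 190 mm) begins 47 mm behind the grasp point.
Start: joints at [0.987, 0.342, 1.524, -0, 1.275, -0.146], TCP at [222.56, 475.51, 251.741] pointing down, gripper open.
Joint ranges: [-2.53, 2.53], [-0.77, 2.02], [0.04, 2.7], [-1, 4.14], [0.28, 2.66], [-3.11, 3.11]. Speed limits (rad/s): [2.57, 2.57, 3.14, 3.14, 3.14, 3.14].

### API

Orientations are given as [roll, pitch, yaw] about the fixed x, y, z axes, in that order (R = Rz(yaw) Ry(pitch) Rx(roll)).
In Python, from plant import bot, capture, workorder gives the robot as it stands. The module is installed in compiled form; this text tells all that it offers.
- The arm moves only by the shell command python3 -m crank 'ROWS'. ROWS is JSON, a list of rows, each an object with "linear": the shift along the tool's x, y, z in cm, a list of three; "delta_rot": the turn, a rotation vector about the tool's x, y, z in degrees, a list of three; "fingers": the opening, from 0 (shut) to 1 (fully open). In form: [{"linear": [x, y, z], "delta_rot": [wx, wy, wz], "fingers": fingers}, ...]. A call has exactly 5 rows; each row shifts and turns the commanded pose from where the row before left it, along the tool's axes as they then stand; what a row does not reach is not made up. A row lasts 1/10 s, in which the tool goes at most 50 mm and 8.59 degrees, less where a joint would pass 70% of its speed; a pose out of reach is approached as far as the arm can. A call with a gripper value outside its range is refused whole. The fingers move at their own pace and stop on an object; the grip force is fixed at half the most. Time passes only in rows, so rows that do not move let the fingers close, or fill a call up. It gives the time, the measured TCP pose, the force and the opening at its end, in the units of the state.
- bot.get_obs(): the state, without advancing time (a new reading comes with each control period).
- capture(name): name is "scene" or "top" or "wrist"; returns a dict with "image" (384x512x3 uint8, blue, green, red), "mtx" (3x3 intrinsics, pixels), "pose" (4x4, takes a point from camera to world coordinates). Camera axes: x right, y down, z forward; pixel columns grow to the right and rows downward; lengths in mm; the calibration is good to about 2 mm. A picture is of the moment at which its call begins. There is no depth.
- workorder.close_job(): hands the job in, once; it reports no verdict.
The state is a dict: "time": time; "joint_positions": joint angles; "dq": joint speeds; "tau": joint torques, N m; "tool_pos": TCP position; "tcp_rot": TCP orientation; "contact_force": force on the tool from outside, world axes, zero at the start; "moment": the same for the moment, N m; "grip_width": finger opening in mm.
Only numpy, scipy, OpenCV 4.12 (cv2) and the standard library are available. Lean on these libraries where they do the work, as an engineer would, in place of code of your own. Each camera call takes 0.05 s, during which the arm holds its last target. There are 200 camera calls.

## Working session

There is one attempt and no reset: what is moved stays moved. The work goes in short steps, Python scripts to look and compute and a shell command to move; the robot and the scene stay as the last step left them, time stands still between calls to the robot, and variables do not carry over. Pictures are saved under pics/ and viewed, on a budget of 10 in all, crops included, one or two more only if the job needs it, and the job is handed in when it is done.

```bash
mkdir -p pics; python3 - <<'E'
from plant import bot,capture
import cv2,numpy as np
for n in("scene","top"):
    c=capture(n);cv2.imwrite(f"pics/{n}0.png",c["image"]);np.savez(f"{n}0.npz",**c);print(n,c["mtx"].round(1).tolist(),c["pose"].round(3).tolist())
print(bot.tip_extent,bot.get_obs())
E
```

```text
scene [[424.4, 0.0, 252.9], [0.0, 424.4, 182.1], [0.0, 0.0, 1.0]] [[0.04, 0.527, -0.849, 1405.777], [0.999, -0.031, 0.027, 44.308], [-0.013, -0.849, -0.528, 615.299], [0.0, 0.0, 0.0, 1.0]]
top [[433.3, 0.0, 251.5], [0.0, 433.3, 187.6], [0.0, 0.0, 1.0]] [[0.008, -0.996, 0.086, 468.495], [-1.0, -0.01, -0.022, 93.531], [0.022, -0.086, -0.996, 929.044], [0.0, 0.0, 0.0, 1.0]]
25.0 {'time': 0.1, 'joint_positions': array([ 9.86990531e-01,  3.42673700e-01,  1.52493648e+00,  1.84475262e-05,
        1.27541294e+00, -1.46020723e-01]), 'dq': array([-2.97526741e-05, -1.58431243e-03, -4.37844490e-03,  6.34864207e-04,
       -1.14099883e-04,  4.61350213e-04]), 'tau': array([ 2.17058790e-03, -4.32004344e+01, -2.44697249e+01,  7.20642367e-02,
        5.25503280e-02, -2.89744821e-05]), 'tool_pos': array([222.36204887, 475.21045366, 251.09849221]), 'tcp_rot': array([-1.72914869,  1.56936575, -2.16693915]), 'contact_force': array([-0.01770929, -0.22630456,  0.06100161]), 'moment': array([-0.05317203, -0.00390596,  0.01265865]), 'grip_width': 91.70746487097472}
```

View pics/top0.png

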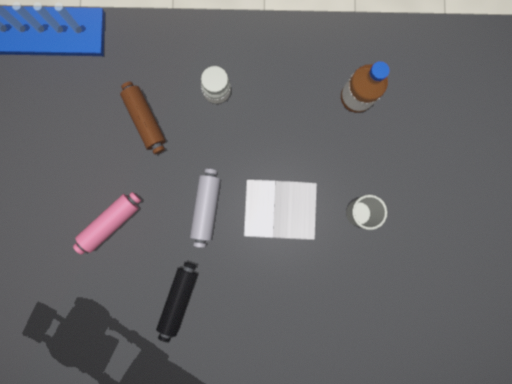

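View pics/scene0.png

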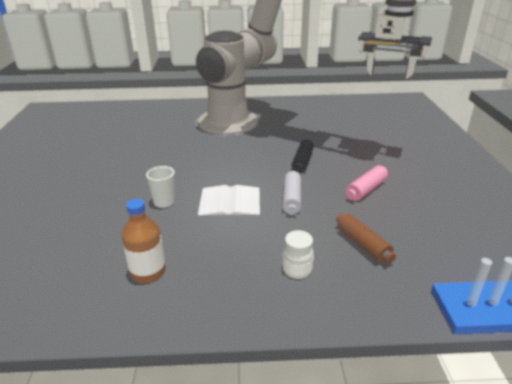

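Top view: the candidates are silver (205,208), brown (142,118), pink (107,222) and black (177,302). Silver fits "steel" and lies beside the rest (280,210). The beaker is at (370,212), the jar at (215,85) and the bottle at (365,90). I'll measure and confirm with an enlarged crop.

```bash
cat > h.py <<'E'
import numpy as np,cv2
def ray(c,uv,z):
    d=c["pose"][:3,:3]@np.linalg.inv(c["mtx"])@np.array([uv[0],uv[1],1.]);o=c["pose"][:3,3]
    return (o+d*(z-o[2])/d[2])
def blob(img,roi,lo,hi=256):
    x0,y0,x1,y1=roi;g=img.min(2);m=np.zeros(g.shape,np.uint8)
    m[y0:y1,x0:x1]=((g[y0:y1,x0:x1]>=lo)&(g[y0:y1,x0:x1]<hi))*255
    return max(cv2.findContours(m,0,2)[0],key=cv2.contourArea)
def report(c,cnt,z,name):
    P=np.array([ray(c,p[0],z)[:2] for p in cnt],np.float32)
    (cx,cy),(w,h),a=cv2.minAreaRect(P);b=cv2.boxPoints(((cx,cy),(w,h),a))
    e=[b[1]-b[0],b[2]-b[1]];L=max(e,key=np.linalg.norm)
    print(name,"ctr",round(cx,1),round(cy,1),"size",round(w,1),round(h,1),"long-axis ang",round(float(np.arctan(L[1]/L[0])),3));return b
def look(c):
    a=report(c,blob(c["image"],CYL,95),22,"cyl")
E
python3 - <<'E'
from h import *
c=dict(np.load("top0.npz"));im=c["image"]
report(c,blob(im,(185,160,228,255),95),22,"cyl")
b=report(c,blob(im,(238,170,325,250),120),4,"rest");print(b.round(1).tolist())
for n,uv,z in(("beaker",(370,212),85),("jar",(215,78),80),("black",(177,302),20),("blacktop",(190,265),20)):print(n,ray(c,uv,z).round(0))
cr=cv2.resize(im[150:350,140:400],None,fx=3,fy=3,interpolation=2);cv2.imwrite("pics/crop.png",cr)
E
```

```text
cyl ctr 506.0 168.9 size 196.7 88.4 long-axis ang 0.013
rest ctr 503.3 11.8 size 154.9 127.0 long-axis ang 1.53
[[436.70001220703125, -63.0], [563.5999755859375, -68.19999694824219], [569.9000244140625, 86.5999984741211], [442.8999938964844, 91.80000305175781]]
beaker [ 496. -157.   85.]
jar [762. 150.  80.]
black [310. 225.  20.]
blacktop [385. 200.  20.]
```

View pics/crop.png

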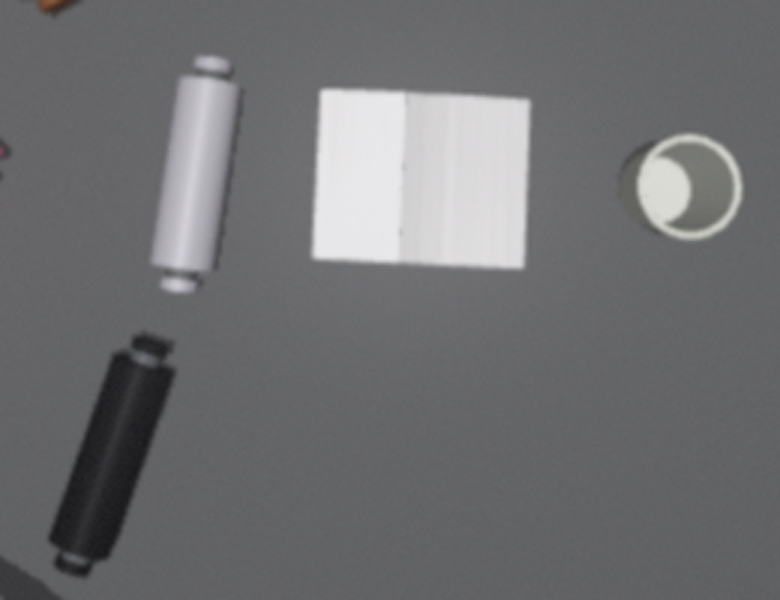

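The crop shows the silver cylinder at crop (195,170), with its body from (208,75) to (183,270). It is bright metal, and the black look-alike sits close below it at (110,455), so silver is the one meant. The rest's corners are at (320,89), (530,99), (525,268) and (313,259).

```bash
cat >> h.py <<'E'
def fr(uv):return (140+(uv[0]+.5)/3-.5,150+(uv[1]+.5)/3-.5)
E
python3 - <<'E'
from h import *
c=dict(np.load("top0.npz"));im=c["image"]
print(im.min(2)[208,185:240].tolist())
report(c,blob(im,(185,160,228,255),128),22,"cyl")
b=report(c,blob(im,(238,170,325,250),150),2,"rest")
C=[ray(c,fr(p),0) for p in((320,89),(530,99),(525,268),(313,259))];C=np.array(C);print(C.round(1).tolist(),C.mean(0))
d=(C[0]-C[3]+C[1]-C[2])/2;print("V ang",np.arctan(d[1]/d[0]),np.linalg.norm(d)); d=(C[1]-C[0]+C[2]-C[3])/2;print(d, np.linalg.norm(d),np.arctan(-d[0]/d[1])+0)
print("body ends",[ray(c,fr(p),22).round(1).tolist() for p in((208,75),(183,270),(211,60),(180,289))])
s=dict(np.load("scene0.npz"));print("scene cyl");report(s,blob(s["image"],(275,165,308,218),135),22,"cyl");report(s,blob(s["image"],(190,180,268,220),160),3,"rest")
E
```

```text
[103, 103, 103, 104, 104, 104, 104, 103, 108, 121, 146, 160, 169, 174, 178, 184, 189, 197, 202, 206, 201, 192, 185, 178, 174, 169, 163, 155, 144, 126, 102, 83, 87, 102, 105, 107, 108, 107, 107, 108, 107, 106, 108, 107, 108, 110, 108, 109, 109, 109, 110, 110, 110, 110, 109]
cyl ctr 504.5 172.2 size 40.6 137.1 long-axis ang -0.136
rest ctr 503.3 11.8 size 152.6 123.5 long-axis ang 1.531
[[566.5, 84.6, 0.0], [560.8, -66.8, 0.0], [439.7, -62.6, 0.0], [445.0, 88.5, 0.0]] [502.98037169  10.90811219   0.        ]
V ang -0.0332619990790736 121.31361060964252
[  -5.48018384 -151.24128249    0.        ] 151.34053635170676 -0.036218863173718266
body ends [[573.2, 163.4, 22.0], [437.3, 178.4, 22.0], [583.8, 161.4, 22.0], [424.3, 180.2, 22.0]]
scene cyl
cyl ctr 497.5 173.2 size 45.8 198.0 long-axis ang -0.135
rest ctr 496.5 12.0 size 155.7 140.9 long-axis ang 1.545
```

```bash
cat >> h.py <<'E'
from scipy.spatial.transform import Rotation as Ro
A=-0.036; O=np.array([503,11.,0]); U=np.array([np.cos(A),np.sin(A),0]); M=np.array([-np.sin(A),np.cos(A),0]); Z=np.array([0,0,1.])
def Rt(yaw,t=np.radians(12),s=None):
    u=Ro.from_rotvec(yaw*Z).apply(U);m=np.cross(Z,u);x=-m*np.sin(t)-Z*np.cos(t);y=s*u
    return Ro.from_matrix(np.c_[x,y,np.cross(x,y)])
def plan(al,ac,z,yaw=0,s=None):
    from plant import bot
    o=bot.get_obs();R=Ro.from_euler("xyz",o["tcp_rot"]);p=o["tool_pos"]
    if s is None:s=min((1,-1),key=lambda k:(R.inv()*Rt(yaw,s=k)).magnitude())
    T=Rt(yaw,s=s);d=O+al*U+ac*M+z*Z-p
    print("t",o["time"],"along/across/z",((p-O)@U).round(1),((p-O)@M).round(1),p[2].round(1),"F",o["contact_force"].round(1),"s",s,"w",o["grip_width"].round(0))
    print("rot deg(tool)",np.degrees((R.inv()*T).as_rotvec()).round(2),"then linear cm(target tool)",(T.inv().apply(d)/10).round(2))
    print("dir across- / along+ / up in tool:",T.inv().apply(-M).round(3),T.inv().apply(U).round(3),T.inv().apply(Z).round(3))
E
python3 - <<'E'
from h import *
plan(0,240,32.5,s=1);plan(0,240,32.5,s=-1)
E
```

```text
Traceback (most recent call last):
  File "h.py", line 27, in plan
    print("t",o["time"],"along/across/z",((p-O)@U).round(1),((p-O)@M).round(1),p[2].round(1),"F",o["contact_force"].round(1),"s",s,"w",o["grip_width"].round(0))
                                                                                                                                       ^^^^^^^^^^^^^^^^^^^^^
AttributeError: 'float' object has no attribute 'round'
```

```bash
sed -i 's/o\["grip_width"\].round(0)/round(o["grip_width"])/' h.py
python3 - <<'E'
from h import *
plan(0,240,32.5,s=1);plan(0,240,32.5,s=-1)
E
```

```text
t 0.1 along/across/z -297.2 453.8 251.1 F [-0.  -0.2  0.1] s 1 w 92
rot deg(tool) [ 66.73 -10.56  -6.93] then linear cm(target tool) [25.83 29.72 16.37]
dir across- / along+ / up in tool: [0.208 0.    0.978] [-0.  1. -0.] [-0.978 -0.     0.208]
t 0.1 along/across/z -297.2 453.8 251.1 F [-0.  -0.2  0.1] s -1 w 92
rot deg(tool) [-112.55    7.74  -11.79] then linear cm(target tool) [ 25.83 -29.72 -16.37]
dir across- / along+ / up in tool: [ 0.208 -0.    -0.978] [-0. -1.  0.] [-0.978  0.    -0.208]
```

```bash
python3 -m crank '[{"linear":[0,0,0],"delta_rot":[8.34,-1.32,-0.87],"fingers":0.78},{"linear":[0,0,0],"delta_rot":[8.34,-1.32,-0.87],"fingers":0.78},{"linear":[0,0,0],"delta_rot":[8.34,-1.32,-0.87],"fingers":0.78},{"linear":[0,0,0],"delta_rot":[8.34,-1.32,-0.87],"fingers":0.78},{"linear":[0,0,0],"delta_rot":[8.34,-1.32,-0.87],"fingers":0.78}]'
python3 -m crank '[{"linear":[0,0,0],"delta_rot":[8.34,-1.32,-0.87],"fingers":0.78},{"linear":[0,0,0],"delta_rot":[8.34,-1.32,-0.87],"fingers":0.78},{"linear":[0,0,0],"delta_rot":[8.34,-1.32,-0.87],"fingers":0.78},{"linear":[0,4,2.2],"delta_rot":[0,0,0],"fingers":0.78},{"linear":[0,4,2.2],"delta_rot":[0,0,0],"fingers":0.78}]'
python3 -m crank '[{"linear":[0,4,2.2],"delta_rot":[0,0,0],"fingers":0.78},{"linear":[0,4,2.2],"delta_rot":[0,0,0],"fingers":0.78},{"linear":[0,4,2.2],"delta_rot":[0,0,0],"fingers":0.78},{"linear":[0,4,2.2],"delta_rot":[0,0,0],"fingers":0.78},{"linear":[0,4,2.2],"delta_rot":[0,0,0],"fingers":0.78}]'
python3 - <<'E'
from h import *
plan(0,240,32.5,s=1)
E
```

```text
time: 0.6
tool_pos: [222.3, 475.3, 251.4]
tcp_rot: [-0.217, 1.434, -1.39]
contact_force: [-0.1, 0.1, -0.1]
grip_width: 71.5
time: 1.1
tool_pos: [301.0, 429.5, 260.3]
tcp_rot: [-0.002, 1.361, -1.606]
contact_force: [0.0, 1.0, -0.3]
grip_width: 71.8
time: 1.6
tool_pos: [498.2, 313.6, 283.5]
tcp_rot: [-0.002, 1.362, -1.608]
contact_force: [0.1, 0.7, -0.1]
grip_width: 71.2
t 1.6 along/across/z -15.6 302.3 283.5 F [ 0.1  0.7 -0.1] s 1 w 71
rot deg(tool) [ 0.01 -0.04  0.02] then linear cm(target tool) [25.85  1.56  0.87]
dir across- / along+ / up in tool: [0.208 0.    0.978] [-0.  1. -0.] [-0.978 -0.     0.208]
```

```bash
python3 -m crank '[{"linear":[4.5,0.3,0.2],"delta_rot":[0,0,0],"fingers":0.78},{"linear":[4.5,0.3,0.2],"delta_rot":[0,0,0],"fingers":0.78},{"linear":[4.5,0.3,0.2],"delta_rot":[0,0,0],"fingers":0.78},{"linear":[4.5,0.3,0.2],"delta_rot":[0,0,0],"fingers":0.78},{"linear":[3.5,0.2,0.1],"delta_rot":[0,0,0],"fingers":0.78}]'
python3 -m crank '[{"linear":[2.0,0,0],"delta_rot":[0,0,0],"fingers":0.78},{"linear":[1.5,0,0],"delta_rot":[0,0,0],"fingers":0.78},{"linear":[0.8,0,0],"delta_rot":[0,0,0],"fingers":0.78},{"linear":[0,0,0],"delta_rot":[0,0,0],"fingers":0.78},{"linear":[0,0,0],"delta_rot":[0,0,0],"fingers":0.78}]'
python3 - <<'E'
from h import *
from plant import capture
plan(0,210,32.5,s=1)
c=capture("top");cv2.imwrite("pics/t1.png",cv2.resize(c["image"][150:350,120:380],None,fx=3,fy=3))
E
```

```text
time: 2.1
tool_pos: [508.1, 259.9, 72.4]
tcp_rot: [-0.012, 1.361, -1.619]
contact_force: [0.6, 0.7, 0.3]
grip_width: 71.5
time: 2.6
tool_pos: [509.2, 252.5, 33.7]
tcp_rot: [0.006, 1.363, -1.601]
contact_force: [-0.6, -0.1, 0.5]
grip_width: 71.4
t 2.6 along/across/z -2.5 241.6 33.7 F [-0.6 -0.1  0.5] s 1 w 71
rot deg(tool) [ 0.   -0.08 -0.07] then linear cm(target tool) [0.77 0.25 3.07]
dir across- / along+ / up in tool: [0.208 0.    0.978] [-0.  1. -0.] [-0.978 -0.     0.208]
```

View pics/t1.png

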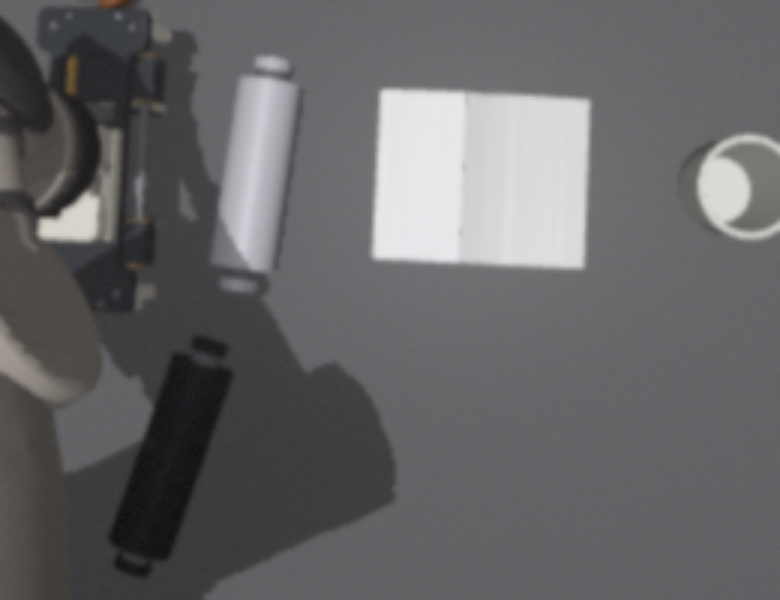

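```bash
python3 -m crank '[{"linear":[0.3,0,1],"delta_rot":[0,0,0],"fingers":0.78},{"linear":[0.2,0,1],"delta_rot":[0,0,0],"fingers":0.78},{"linear":[0.2,0,0.9],"delta_rot":[0,0,0],"fingers":0.78},{"linear":[0.1,0,0.5],"delta_rot":[0,0,0],"fingers":0.78},{"linear":[0.1,0,0.5],"delta_rot":[0,0,0],"fingers":0.78}]'
python3 -m crank '[{"linear":[0.1,0,0.4],"delta_rot":[0,0,0],"fingers":0.78},{"linear":[0.1,0,0.4],"delta_rot":[0,0,0],"fingers":0.78},{"linear":[0.1,0,0.4],"delta_rot":[0,0,0],"fingers":0.78},{"linear":[0.1,0,0.4],"delta_rot":[0,0,0],"fingers":0.78},{"linear":[0.1,0,0.4],"delta_rot":[0,0,0],"fingers":0.78}]'
cat >> h.py <<'E'
def see(n):
    from plant import capture
    c=capture("top");np.savez(n,**c);im=c["image"];hs=cv2.cvtColor(im,cv2.COLOR_BGR2HSV)
    cv2.imwrite(f"pics/{n}.png",cv2.resize(im[150:350,140:400],None,fx=3,fy=3));return c
E
python3 - <<'E'
from h import *
plan(0,190,32.5,s=1);see("t2")
E
```

```text
time: 3.15
tool_pos: [507.5, 211.5, 32.6]
tcp_rot: [0.003, 1.363, -1.604]
contact_force: [0.3, 0.6, -1.5]
grip_width: 71.5
time: 3.65
tool_pos: [506.6, 191.4, 31.6]
tcp_rot: [0.002, 1.362, -1.605]
contact_force: [-0.5, -1.2, 0.1]
grip_width: 71.9
t 3.65 along/across/z -2.9 180.4 31.6 F [-0.5 -1.2  0.1] s 1 w 72
rot deg(tool) [ 0.01 -0.06 -0.02] then linear cm(target tool) [-0.29  0.29 -0.92]
dir across- / along+ / up in tool: [0.208 0.    0.978] [-0.  1. -0.] [-0.978 -0.     0.208]
```

View pics/t2.png

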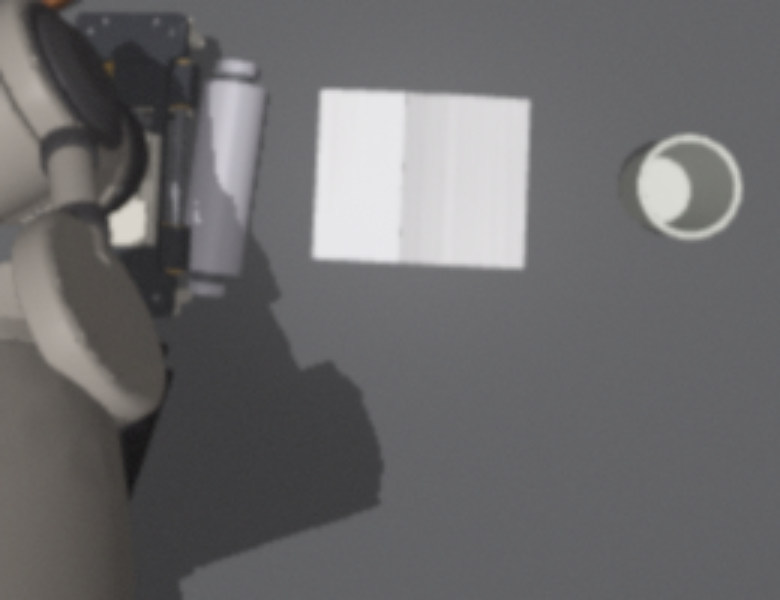

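Crop t2: cylinder caps are at (238,65) and (206,288). It has rolled about 20 mm with its skew unchanged. I'll check whether it is rolling freely.

```bash
cat >> h.py <<'E'
def cyl(c,z=22,roi=(195,160,262,262),lo=140,excl=True):
    im=c["image"].astype(int);b,g,r=im[...,0],im[...,1],im[...,2]
    m=((b-r)>=6)&(im.min(2)>=95);k=np.zeros(m.shape,np.uint8);x0,y0,x1,y1=roi;k[y0:y1,x0:x1]=m[y0:y1,x0:x1]*255
    k=cv2.morphologyEx(k,cv2.MORPH_OPEN,np.ones((3,3)))
    n=max(cv2.findContours(k,0,2)[0],key=cv2.contourArea)
    P=np.array([ray(c,p[0],z) for p in n])-O
    Q=np.c_[P@U,P@M].astype(np.float32);q=cv2.minAreaRect(Q);bx=cv2.boxPoints(q);e=max(bx[1]-bx[0],bx[2]-bx[1],key=np.linalg.norm)
    print("cyl along/across",np.round(q[0],1),"size",np.round(q[1],1),"rel yaw",round(float(np.arctan(e[1]/e[0])),3))
E
python3 - <<'E'
from h import *
from plant import capture
c=dict(np.load("top0.npz"));print(c["image"][208,205],c["image"][208,260],c["image"][208,230]);cyl(c)
cyl(dict(np.load("t2.npz")))
for i in range(3):cyl(capture("top"))
E
```

```text
[208 201 203] [234 231 232] [112 110 110]Traceback (most recent call last):
  File "<stdin>", line 3, in <module>
  File "h.py", line 38, in cyl
    n=max(cv2.findContours(k,0,2)[0],key=cv2.contourArea)
ValueError: max() iterable argument is empty
```

```bash
cat >> h.py <<'E'
def edge(c,x0=195,x1=243,r0=170,r1=250):
    g=c["image"].min(2);pts=[]
    for r in range(r0,r1):
        k=np.where(g[r,x0:x1]>=130)[0]
        if len(k)>3:pts.append((x0+k[-1]+.5,r))
    P=np.array([ray(c,p,22) for p in pts])-O;al,ac=P@U,P@M
    # body rows only: drop necks/caps by robust fit
    for _ in range(4):
        f=np.polyfit(al,ac,1);k=abs(ac-np.polyval(f,al))<4 if _ else ac<np.median(ac)+15;al,ac=al[k],ac[k]
    print("yaw",round(float(np.arctan(f[0])),3),"axis across at along0",round(float(f[1]+22),1),"along range",al.min().round(1),al.max().round(1),"mid",round((al.min()+al.max())/2,1))
E
python3 - <<'E'
from h import *
from plant import capture
edge(dict(np.load("top0.npz")));edge(dict(np.load("t2.npz")))
for i in range(3):edge(capture("top"))
plan(0,0,0,s=1)
E
```

```text
yaw -0.1 axis across at along0 162.7 along range -69.6 58.4 mid -5.6
yaw -0.092 axis across at along0 143.5 along range -37.5 57.2 mid 9.9
yaw -0.087 axis across at along0 141.5 along range -37.4 57.3 mid 9.9
yaw -0.089 axis across at along0 139.9 along range -41.5 57.4 mid 8.0
yaw -0.089 axis across at along0 138.7 along range -41.5 57.4 mid 8.0
t 3.85 along/across/z -2.9 180.6 31.6 F [ 0.5  0.4 -0.1] s 1 w 72
rot deg(tool) [-0.01 -0.06 -0.02] then linear cm(target tool) [ 6.85  0.29 17.01]
dir across- / along+ / up in tool: [0.208 0.    0.978] [-0.  1. -0.] [-0.978 -0.     0.208]
```

```bash
python3 - <<'E'
from h import *
a=Rt(0,s=1)
for y,t in((.05,-8),(.05,-12)):
    T=Rt(y,np.radians(t),s=1);print(np.degrees((a.inv()*T).as_rotvec()).round(2),"fwd(-M)",T.inv().apply(-M).round(3),"up",T.inv().apply(Z).round(3))
E
```

```text
[-2.88 20.    0.1 ] fwd(-M) [-0.139 -0.05   0.989] up [-0.99  -0.    -0.139]
[-2.89 23.99 -0.  ] fwd(-M) [-0.208 -0.05   0.977] up [-0.978 -0.    -0.208]
```

```bash
python3 -m crank '[{"linear":[0.1,0,0.5],"delta_rot":[-0.96,6.67,0],"fingers":0.78},{"linear":[0,0,0.5],"delta_rot":[-0.96,6.67,0],"fingers":0.78},{"linear":[-0.05,0,0.5],"delta_rot":[-0.96,6.67,0],"fingers":0.78},{"linear":[-0.1,0,0.8],"delta_rot":[0,0,0],"fingers":0.78},{"linear":[-0.1,0,0.8],"delta_rot":[0,0,0],"fingers":0.78}]'
python3 - <<'E'
from h import *
from plant import capture
edge(capture("top"));plan(0,0,0,s=1)
E
```

```text
time: 4.35
tool_pos: [506.6, 159.3, 32.3]
tcp_rot: [-3.127, 1.433, 1.597]
contact_force: [-0.0, -0.4, 0.8]
grip_width: 71.4
yaw 0.046 axis across at along0 103.4 along range -31.3 67.2 mid 17.9
t 4.4 along/across/z -1.7 147.9 32.1 F [ 0.8 -1.3 -0.1] s 1 w 72
rot deg(tool) [ 2.830e+00 -1.988e+01  1.000e-02] then linear cm(target tool) [ 6.22  0.17 13.8 ]
dir across- / along+ / up in tool: [0.208 0.    0.978] [-0.  1. -0.] [-0.978 -0.     0.208]
```

```bash
python3 - <<'E'
from h import *
c=see("t3");edge(c);plan(0,0,0,s=1)
E
```

```text
yaw 0.046 axis across at along0 103.4 along range -27.2 67.2 mid 20.0
t 4.45 along/across/z -1.8 148.8 32.1 F [-1.2 -0.2 -0.2] s 1 w 72
rot deg(tool) [ 2.850e+00 -1.992e+01  1.000e-02] then linear cm(target tool) [ 6.24  0.18 13.89]
dir across- / along+ / up in tool: [0.208 0.    0.978] [-0.  1. -0.] [-0.978 -0.     0.208]
```

View pics/t3.png

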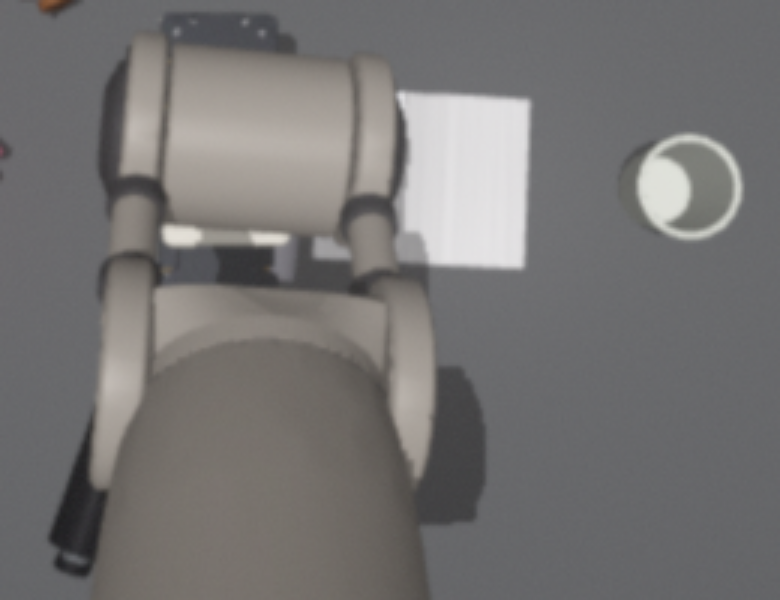

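Crop t3: the arm now hides the cylinder from the top camera, so those edge numbers were the arm. I'll use the scene and wrist cameras instead.

```bash
python3 - <<'E'
from h import *
from plant import capture
s=capture("scene");w=capture("wrist");np.savez("s4",**s);np.savez("w4",**w)
a=cv2.resize(s["image"][130:250,130:330],(800,480),interpolation=2)
b=cv2.resize(w["image"],None,fx=.0+.234,fy=.234)
cv2.imwrite("pics/s4.png",cv2.vconcat([a,cv2.hconcat([b,np.zeros((90,800-b.shape[1],3),np.uint8)])]) if b.shape[0]==90 else a);print(b.shape)
E
```

```text
(90, 120, 3)
```

View pics/s4.png

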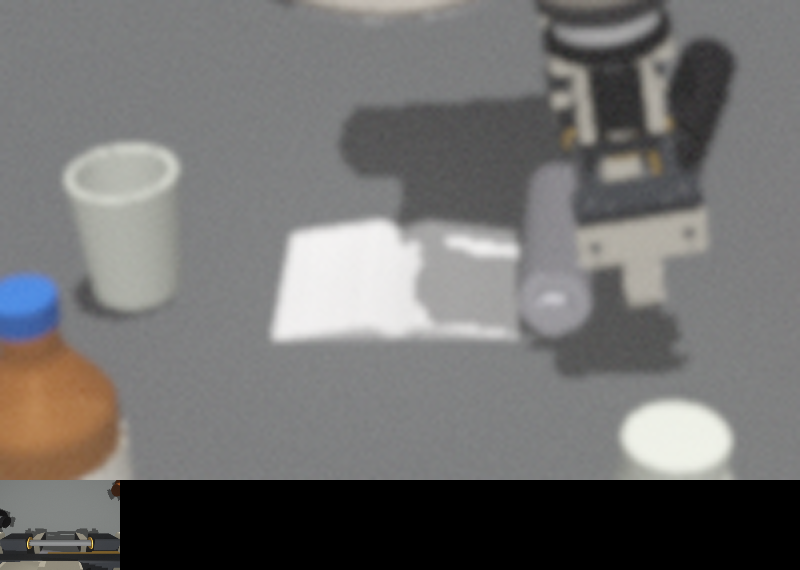

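```bash
cat >> h.py <<'E'
def sp(c,pts,z,off=(130,130),k=4):
    for p in pts:
        P=ray(c,((p[0]+.5)/k-.5+off[0],(p[1]+.5)/k-.5+off[1]),z)-O;print(p,"along",(P@U).round(1),"across",(P@M).round(1))
E
python3 - <<'E'
from h import *
s=dict(np.load("s4.npz"))
print("cap");sp(s,[(552,300)],22);print("left edge");sp(s,[(530,170),(519,285)],22);print("rest corners");sp(s,[(290,228),(272,340),(519,338)],0);print("finger tip");sp(s,[(645,300)],10)
s0=dict(np.load("scene0.npz"));cv2.imwrite("pics/x.png",s0["image"]);sp(s0,[(292,207)],22,(0,0),1)
E
```

```text
cap
(552, 300) along 50.9 across 97.3
left edge
(530, 170) along -105.4 across 87.3
(519, 285) along 34.3 across 77.5
rest corners
(290, 228) along -69.4 across -76.0
(272, 340) along 58.5 across -74.5
(519, 338) along 59.6 across 77.0
finger tip
(645, 300) along 35.0 across 155.7
(292, 207) along 62.2 across 155.8
```

Scene crop s4: the cylinder's left edge runs from (530,170) to (519,285), so it is still skewed about -0.07, now rolled free to the foot of the ramp. I'll back off and up to clear the top view and remeasure.

```bash
python3 -m crank '[{"linear":[-1,0,-2.5],"delta_rot":[0.96,-6.67,0],"fingers":1},{"linear":[-1.5,0,-2.5],"delta_rot":[0.96,-6.67,0],"fingers":1},{"linear":[-2,0,-2.5],"delta_rot":[0.96,-6.67,0],"fingers":1},{"linear":[-2,0,-0.5],"delta_rot":[0,0,0],"fingers":1},{"linear":[-1.5,0,0],"delta_rot":[0,0,0],"fingers":1}]'
python3 - <<'E'
from h import *
from plant import capture
edge(capture("top"));c=see("t5");edge(c);plan(0,0,0,s=1)
s=capture("scene");np.savez("s5",**s)
p=c["image"][150:260,180:300];q=s["image"][150:230,180:310]
cv2.imwrite("pics/v5.png",cv2.hconcat([cv2.resize(p,(480,440),interpolation=2),cv2.resize(cv2.copyMakeBorder(q,0,30,0,0,0)[:, :80+0],(320,440),interpolation=2)]))
cv2.imwrite("pics/v5.png",cv2.resize(p,(600,550),interpolation=2))
E
```

```text
time: 5.05
tool_pos: [506.5, 246.3, 111.7]
tcp_rot: [-0.006, 1.379, -1.605]
contact_force: [0.9, 0.1, -0.1]
grip_width: 91.4
yaw 0.046 axis across at along0 103.4 along range -87.1 56.7 mid -15.2
yaw 0.046 axis across at along0 103.4 along range -87.1 56.7 mid -15.2
t 5.15 along/across/z -3.8 234.1 112.6 F [ 0.1 -0.6  0.8] s 1 w 92
rot deg(tool) [ 0.35 -1.13 -0.15] then linear cm(target tool) [15.89  0.38 20.56]
dir across- / along+ / up in tool: [0.208 0.    0.978] [-0.  1. -0.] [-0.978 -0.     0.208]
```

View pics/v5.png

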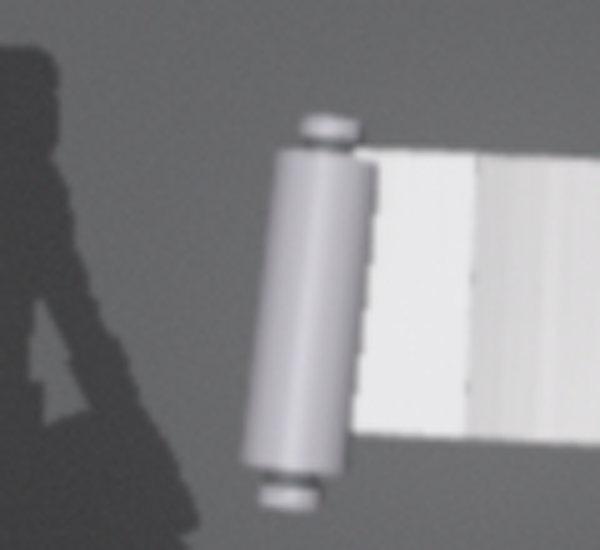

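v5 shows the cylinder at the ramp foot. Its body corners are (277,152), (377,162), (345,474) and (244,465); the caps end at (332,113) and (288,512).

```bash
cat >> h.py <<'E'
def left(c,x0,x1,r0,r1,thr=130,z=22):
    g=c["image"].min(2).astype(float);P=[]
    for r in range(r0,r1):
        k=np.where(g[r,x0:x1]>=thr)[0]
        if len(k):P.append(ray(c,(x0+k[0]-.5,r),z)-O)
    P=np.array(P);al,ac=P@U,P@M;f=np.polyfit(al,ac,1)
    for _ in range(3):
        k=abs(ac-np.polyval(f,al))<3;f=np.polyfit(al[k],ac[k],1)
    print("left-edge yaw",round(float(np.arctan(f[0])),3),"axis across@0",round(float(f[1]-22),1))
E
python3 - <<'E'
from h import *
from plant import capture
c=dict(np.load("t5.npz"))
sp(c,[(277,152),(377,162),(345,474),(244,465),(332,113),(288,512),(310.8,313)],22,(180,150),5)
left(c,220,260,184,240)
t=capture("top");left(t,220,260,184,240)
E
```

```text
(277, 152) along 55.9 across 99.7
(377, 162) along 53.6 across 57.5
(345, 474) along -77.1 across 65.1
(244, 465) along -75.2 across 107.2
(332, 113) along 73.5 across 77.3
(288, 512) along -93.8 across 88.1
(310.8, 313) along -11.0 across 82.4
left-edge yaw -0.068 axis across@0 81.3
left-edge yaw -0.067 axis across@0 81.4
```

```bash
cat >> h.py <<'E'
def go(al,ac,z,yaw,t,s=1):
    from plant import bot
    o=bot.get_obs();R=Ro.from_euler("xyz",o["tcp_rot"]);p=o["tool_pos"];T=Rt(yaw,np.radians(t),s=s);d=O+al*U+ac*M+z*Z-p
    print("t",round(o["time"],2),"at",((p-O)@U).round(1),((p-O)@M).round(1),p[2].round(1),"F",o["contact_force"].round(1),"w",round(o["grip_width"]),"q6",o["joint_positions"][5].round(2))
    print("now: lin cm",(R.inv().apply(d)/10).round(2),"rot deg",np.degrees((R.inv()*T).as_rotvec()).round(2),"| lin in target frame",(T.inv().apply(d)/10).round(2))
E
python3 - <<'E'
from h import *
go(-11,82,100,np.radians(-60),0)
E
```

```text
t 5.25 at -4.7 232.2 110.5 F [ 0.3 -0.4 -1.4] w 91 q6 0.53
now: lin cm [ 3.89 -0.69 14.54] rot deg [60.08 10.   -5.62] | lin in target frame [ 1.05 12.69  8.05]
```

```bash
python3 -m crank '[{"linear":[0,0,0],"delta_rot":[7.5,1.25,-0.7],"fingers":1},{"linear":[0,0,0],"delta_rot":[7.5,1.25,-0.7],"fingers":1},{"linear":[0,0,0],"delta_rot":[7.5,1.25,-0.7],"fingers":1},{"linear":[0,0,0],"delta_rot":[7.5,1.25,-0.7],"fingers":1},{"linear":[0,0,0],"delta_rot":[7.5,1.25,-0.7],"fingers":1}]'
python3 -m crank '[{"linear":[0,0,0],"delta_rot":[7.5,1.25,-0.7],"fingers":1},{"linear":[0,0,0],"delta_rot":[7.5,1.25,-0.7],"fingers":1},{"linear":[0,0,0],"delta_rot":[7.5,1.25,-0.7],"fingers":1},{"linear":[0.2,3.2,2],"delta_rot":[0,0,0],"fingers":1},{"linear":[0.2,3.2,2],"delta_rot":[0,0,0],"fingers":1}]'
python3 -m crank '[{"linear":[0.2,3.2,2],"delta_rot":[0,0,0],"fingers":1},{"linear":[0.2,3.1,2],"delta_rot":[0,0,0],"fingers":1},{"linear":[0,0,0],"delta_rot":[0,0,0],"fingers":1},{"linear":[0,0,0],"delta_rot":[0,0,0],"fingers":1},{"linear":[0,0,0],"delta_rot":[0,0,0],"fingers":1}]'
python3 - <<'E'
from h import *
go(-11,82,37,np.radians(-60),0)
E
```

```text
time: 5.75
tool_pos: [506.5, 241.9, 109.6]
tcp_rot: [0.292, 1.496, -1.975]
contact_force: [-0.8, -0.3, 0.5]
grip_width: 91.7
time: 6.25
tool_pos: [500.8, 166.4, 105.6]
tcp_rot: [-0.309, 1.569, -2.962]
contact_force: [0.7, -0.7, 0.2]
grip_width: 91.3
time: 6.75
tool_pos: [495.8, 93.5, 102.4]
tcp_rot: [-1.119, 1.57, 2.511]
contact_force: [-0.1, 0.4, 0.9]
grip_width: 91.5
t 6.75 at -10.2 82.2 102.4 F [-0.1  0.4  0.9] w 92 q6 1.12
now: lin cm [ 6.54 -0.02  0.08] rot deg [0.02 0.03 0.05] | lin in target frame [ 6.54 -0.02  0.08]
```

```bash
python3 -m crank '[{"linear":[2.5,0,0],"delta_rot":[0,0,0],"fingers":1},{"linear":[2.5,0,0],"delta_rot":[0,0,0],"fingers":1},{"linear":[1.5,0,0],"delta_rot":[0,0,0],"fingers":1},{"linear":[0,0,0],"delta_rot":[0,0,0],"fingers":1},{"linear":[0,0,0],"delta_rot":[0,0,0],"fingers":1}]'
python3 -m crank '[{"linear":[0,-0.52,-0.3],"delta_rot":[0,0,0],"fingers":1},{"linear":[0,-0.52,-0.3],"delta_rot":[0,0,0],"fingers":1},{"linear":[0,-0.35,-0.2],"delta_rot":[0,0,0],"fingers":1},{"linear":[0,-0.35,-0.2],"delta_rot":[0,0,0],"fingers":1},{"linear":[0,-0.35,-0.2],"delta_rot":[0,0,0],"fingers":1}]'
python3 -m crank '[{"linear":[0,-0.52,-0.3],"delta_rot":[0,0,0],"fingers":1},{"linear":[0,-0.52,-0.3],"delta_rot":[0,0,0],"fingers":1},{"linear":[0,-0.52,-0.3],"delta_rot":[0,0,0],"fingers":1},{"linear":[0,-0.52,-0.3],"delta_rot":[0,0,0],"fingers":1},{"linear":[0,-0.52,-0.3],"delta_rot":[0,0,0],"fingers":1}]'
python3 - <<'E'
from h import *
go(-11,145,37,np.radians(-60),0)
E
```

```text
time: 7.25
tool_pos: [496.0, 94.0, 37.9]
tcp_rot: [-1.363, 1.57, 2.269]
contact_force: [-0.4, -0.5, 0.7]
grip_width: 91.4
time: 7.75
tool_pos: [496.8, 117.7, 38.1]
tcp_rot: [-2.363, 1.57, 1.267]
contact_force: [0.3, -0.3, -0.2]
grip_width: 92.0
time: 8.25
tool_pos: [497.8, 147.8, 37.8]
tcp_rot: [-1.727, 1.57, 1.903]
contact_force: [0.3, -0.9, -0.0]
grip_width: 91.6
t 8.25 at -10.2 136.5 37.8 F [ 0.3 -0.9 -0. ] w 92 q6 1.22
now: lin cm [ 0.08 -0.78 -0.35] rot deg [ 0.04 -0.01  0.04] | lin in target frame [ 0.08 -0.78 -0.35]
```

```bash
python3 -m crank '[{"linear":[0,-0.3,-0.2],"delta_rot":[0,0,0],"fingers":1},{"linear":[0,0,0],"delta_rot":[-5,0,0],"fingers":1},{"linear":[0,0,0],"delta_rot":[-5,0,0],"fingers":1},{"linear":[0,0,0],"delta_rot":[-4,0,0],"fingers":1},{"linear":[0,0,0],"delta_rot":[-3,0,0],"fingers":1}]'
python3 -m crank '[{"linear":[0,0,0],"delta_rot":[-3,0,0],"fingers":1},{"linear":[0,0,0],"delta_rot":[-3,0,0],"fingers":1},{"linear":[0,0,0],"delta_rot":[-2,0,0],"fingers":1},{"linear":[0,0,0],"delta_rot":[0,0,0],"fingers":1},{"linear":[0,0,0],"delta_rot":[0,0,0],"fingers":1}]'
python3 - <<'E'
from h import *
from plant import capture
go(-11,145,37,np.radians(-60),0)
t=capture("top");s=capture("scene");np.savez("t6",**t);np.savez("s6",**s)
cv2.imwrite("pics/v6.png",cv2.hconcat([cv2.resize(t["image"][150:260,160:270],(400,400),interpolation=2),cv2.resize(s["image"][140:240,220:320],(400,400),interpolation=2)]))
E
```

```text
time: 8.75
tool_pos: [498.1, 150.9, 37.8]
tcp_rot: [-1.659, 1.57, 2.27]
contact_force: [0.1, -0.3, 0.1]
grip_width: 92.0
time: 9.25
tool_pos: [498.1, 150.9, 37.8]
tcp_rot: [-2.086, 1.57, 1.979]
contact_force: [-0.4, -0.5, 0.0]
grip_width: 91.7
t 9.25 at -9.9 139.6 37.8 F [-0.4 -0.5  0. ] w 92 q6 0.79
now: lin cm [ 0.08 -0.4  -0.38] rot deg [ 2.498e+01 -1.000e-02  3.000e-02] | lin in target frame [ 0.08 -0.52 -0.18]
```

View pics/v6.png

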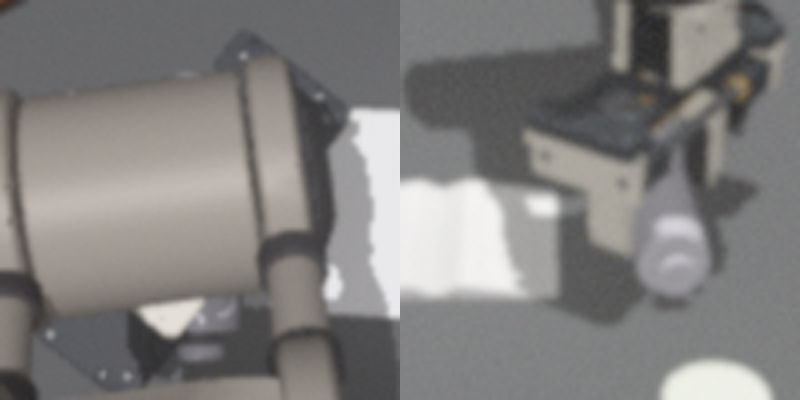

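v6: the fingers straddle the cylinder. Its far cap is at (190,73) and near cap at (200,352) in the left panel.

```bash
python3 - <<'E'
from h import *
sp(dict(np.load("t6.npz")),[(190,72),(201,360)],22,(160,150),400/110)
print(np.arctan((1)*0))
E
```

```text
(190, 72) along 76.0 across 149.3
(201, 360) along -88.8 across 134.5
0.0
```

```bash
python3 -m crank '[{"linear":[0,0,0],"delta_rot":[4,0,0],"fingers":1},{"linear":[-1.5,0,0],"delta_rot":[3,0,0],"fingers":1},{"linear":[-3,0,0],"delta_rot":[0,0,0],"fingers":1},{"linear":[-3,0,0],"delta_rot":[0,0,0],"fingers":1},{"linear":[0,0,0],"delta_rot":[0,0,0],"fingers":1}]'
python3 - <<'E'
from h import *
go(0,225,90,.09,12)
E
```

```text
time: 9.85
tool_pos: [500.5, 151.1, 116.6]
tcp_rot: [2.563, 1.563, 0.223]
contact_force: [0.9, 0.1, 0.2]
grip_width: 91.9
t 9.85 at -7.6 140.0 116.6 F [0.9 0.1 0.2] w 92 q6 0.91
now: lin cm [ 2.68 -5.14 -6.81] rot deg [-47.02 -11.56   4.57] | lin in target frame [ 0.85  1.52 -8.77]
```

```bash
python3 -m crank '[{"linear":[0,-2.6,-3.4],"delta_rot":[0,0,0],"fingers":1},{"linear":[0,-2.6,-3.4],"delta_rot":[0,0,0],"fingers":0.9},{"linear":[0,0,0],"delta_rot":[-7.84,-1.93,0.76],"fingers":0.78},{"linear":[0,0,0],"delta_rot":[-7.84,-1.93,0.76],"fingers":0.78},{"linear":[0,0,0],"delta_rot":[-7.84,-1.93,0.76],"fingers":0.78}]'
python3 -m crank '[{"linear":[0,0,0],"delta_rot":[-7.84,-1.93,0.76],"fingers":0.78},{"linear":[0,0,0],"delta_rot":[-7.84,-1.93,0.76],"fingers":0.78},{"linear":[0,0,0],"delta_rot":[-7.84,-1.93,0.76],"fingers":0.78},{"linear":[0,0,0],"delta_rot":[0,0,0],"fingers":0.78},{"linear":[0,0,0],"delta_rot":[0,0,0],"fingers":0.78}]'
python3 - <<'E'
from h import *
from plant import capture
go(0,205,33,.09,12);c=capture("top");np.savez("t7",**c);edge(c);left(c,180,240,184,235)
E
```

```text
time: 10.35
tool_pos: [507.7, 236.0, 112.1]
tcp_rot: [0.156, 1.461, -1.766]
contact_force: [-0.1, 0.6, -0.2]
grip_width: 72.4
time: 10.85
tool_pos: [507.7, 235.9, 112.3]
tcp_rot: [-0.039, 1.361, -1.558]
contact_force: [-0.7, 0.4, -0.8]
grip_width: 71.6
t 10.85 at -3.4 224.9 112.3 F [-0.7  0.4 -0.8] w 72 q6 0.46
now: lin cm [8.18 0.23 0.32] rot deg [-0.04  0.03  0.49] | lin in target frame [8.18 0.16 0.32]
yaw 0.074 axis across at along0 144.2 along range -70.3 58.8 mid -5.7
left-edge yaw 0.089 axis across@0 140.3
```

```bash
python3 -m crank '[{"linear":[3.5,0,0],"delta_rot":[0,0,0],"fingers":0.78},{"linear":[3,0.1,0.1],"delta_rot":[0,0,0],"fingers":0.78},{"linear":[1.6,0.1,0.2],"delta_rot":[0,0,0],"fingers":0.78},{"linear":[0.2,0,1],"delta_rot":[0,0,0],"fingers":0.78},{"linear":[0.2,0,0.8],"delta_rot":[0,0,0],"fingers":0.78}]'
python3 -m crank '[{"linear":[0.1,0,0.4],"delta_rot":[0,0,0],"fingers":0.78},{"linear":[0.1,0,0.4],"delta_rot":[0,0,0],"fingers":0.78},{"linear":[0.1,0,0.4],"delta_rot":[0,0,0],"fingers":0.78},{"linear":[0.1,0,0.4],"delta_rot":[0,0,0],"fingers":0.78},{"linear":[0.08,0,0.4],"delta_rot":[0,0,0],"fingers":0.78}]'
python3 -m crank '[{"linear":[0.08,0,0.4],"delta_rot":[0,0,0],"fingers":0.78},{"linear":[0.08,0,0.4],"delta_rot":[0,0,0],"fingers":0.78},{"linear":[0.08,0,0.4],"delta_rot":[0,0,0],"fingers":0.78},{"linear":[0.08,0,0.4],"delta_rot":[0,0,0],"fingers":0.78},{"linear":[0.08,0,0.4],"delta_rot":[0,0,0],"fingers":0.78}]'
python3 - <<'E'
from h import *
from plant import capture
go(0,150,33,0,12);c=capture("top");np.savez("t8",**c);edge(c)
E
```

```text
time: 11.4
tool_pos: [511.8, 196.7, 34.5]
tcp_rot: [-0.036, 1.36, -1.553]
contact_force: [0.6, -0.4, 0.0]
grip_width: 71.9
time: 11.9
tool_pos: [512.7, 176.9, 33.9]
tcp_rot: [-0.036, 1.36, -1.551]
contact_force: [-0.3, 0.1, -0.1]
grip_width: 71.6
time: 12.4
tool_pos: [513.7, 156.4, 33.9]
tcp_rot: [-0.038, 1.36, -1.553]
contact_force: [0.4, 0.8, 0.0]
grip_width: 71.6
t 12.4 at 5.5 145.7 33.9 F [0.4 0.8 0. ] w 72 q6 0.39
now: lin cm [-0.01 -0.51 -0.49] rot deg [ 5.18  0.08 -0.64] | lin in target frame [-0.   -0.55 -0.44]
yaw 0.087 axis across at along0 111.4 along range -48.2 62.5 mid 7.2
```

```bash
python3 -m crank '[{"linear":[0.08,0,0.4],"delta_rot":[0,0,0],"fingers":0.78},{"linear":[0.08,0,0.4],"delta_rot":[0,0,0],"fingers":0.78},{"linear":[0.08,0,0.4],"delta_rot":[0,0,0],"fingers":0.78},{"linear":[0.08,0,0.4],"delta_rot":[0,0,0],"fingers":0.78},{"linear":[0.08,0,0.4],"delta_rot":[0,0,0],"fingers":0.78}]'
python3 -m crank '[{"linear":[0.08,0,0.4],"delta_rot":[0,0,0],"fingers":0.78},{"linear":[0.08,0,0.4],"delta_rot":[0,0,0],"fingers":0.78},{"linear":[0.06,0,0.4],"delta_rot":[0,0,0],"fingers":0.78},{"linear":[0.03,0,0.4],"delta_rot":[0,0,0],"fingers":0.78},{"linear":[0.02,0,0.4],"delta_rot":[0,0,0],"fingers":0.78}]'
python3 -m crank '[{"linear":[0.02,0,0.4],"delta_rot":[0,0,0],"fingers":0.78},{"linear":[0.02,0,0.3],"delta_rot":[1.2,0,-0.25],"fingers":0.78},{"linear":[0.02,0,0.3],"delta_rot":[1.2,0,-0.25],"fingers":0.78},{"linear":[0.02,0,0.3],"delta_rot":[1.2,0,-0.25],"fingers":0.78},{"linear":[0.02,0,0.3],"delta_rot":[1.2,0,-0.25],"fingers":0.78}]'
python3 - <<'E'
from h import *
from plant import capture
go(0,90,36,0,12);t=capture("top");np.savez("t9",**t)
s=capture("scene");np.savez("s9",**s)
cv2.imwrite("pics/v9.png",cv2.hconcat([cv2.resize(t["image"][150:260,190:300],(400,400),interpolation=2),cv2.resize(s["image"][160:230,190:290],(571,400),interpolation=2)[:,:400]]))
E
```

```text
time: 12.95
tool_pos: [514.9, 136.0, 34.2]
tcp_rot: [-0.038, 1.36, -1.553]
contact_force: [0.4, 0.3, -0.1]
grip_width: 71.5
time: 13.45
tool_pos: [516.1, 116.3, 35.9]
tcp_rot: [-0.035, 1.361, -1.55]
contact_force: [-0.2, 4.9, 0.6]
grip_width: 71.3
time: 13.95
tool_pos: [516.7, 100.3, 38.2]
tcp_rot: [-0.033, 1.36, -1.636]
contact_force: [0.8, 3.4, 1.3]
grip_width: 71.4
t 13.95 at 10.5 89.7 38.2 F [0.8 3.4 1.3] w 71 q6 0.38
now: lin cm [ 0.21 -1.05 -0.08] rot deg [0.29 0.09 0.35] | lin in target frame [ 0.21 -1.05 -0.07]
```

View pics/v9.png

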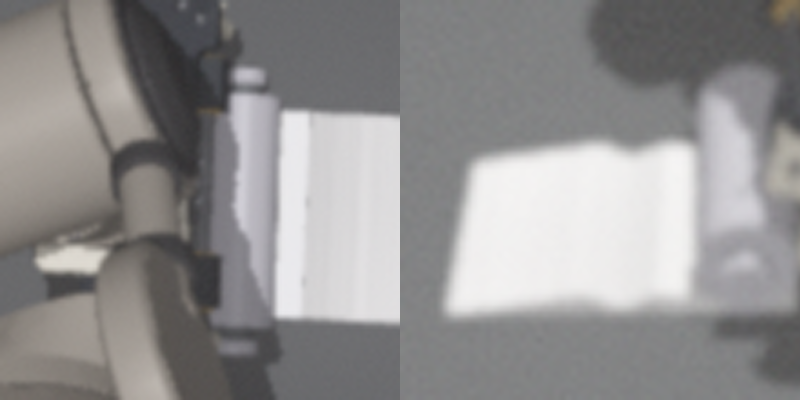

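v9: the cylinder is on the ramp with caps at (250,68) and (238,355) in the left panel. It is nearly parallel to the V and held by the fingers.

```bash
python3 - <<'E'
from h import *
t=dict(np.load("t9.npz"));sp(t,[(250,67),(238,357),(281,95),(272,325)],24,(190,150),400/110)
E
```

```text
(250, 67) along 83.2 across 51.7
(238, 357) along -83.5 across 51.4
(281, 95) along 67.8 across 33.1
(272, 325) along -64.5 across 32.8
```

```bash
python3 -m crank '[{"linear":[0.02,0,0.35],"delta_rot":[0,0,0],"fingers":0.78},{"linear":[0.02,0,0.35],"delta_rot":[0,0,0],"fingers":0.78},{"linear":[0.02,0,0.35],"delta_rot":[0,0,0],"fingers":0.78},{"linear":[0.02,0,0.35],"delta_rot":[0,0,0],"fingers":0.78},{"linear":[0.02,0,0.35],"delta_rot":[0,0,0],"fingers":0.78}]'
python3 -m crank '[{"linear":[0.02,0,0.35],"delta_rot":[0,0,0],"fingers":0.78},{"linear":[0.02,0,0.35],"delta_rot":[0,0,0],"fingers":0.78},{"linear":[0.02,0,0.35],"delta_rot":[0,0,0],"fingers":0.78},{"linear":[0.02,0,0.35],"delta_rot":[0,0,0],"fingers":0.78},{"linear":[0.02,0,0.35],"delta_rot":[0,0,0],"fingers":0.78}]'
python3 - <<'E'
from h import *
from plant import capture
go(0,48,45,0,12);t=capture("top");np.savez("t10",**t)
g=t["image"].min(2);print([g[r,240:300:2].tolist() for r in(205,)])
E
```

```text
time: 14.55
tool_pos: [515.9, 82.8, 40.8]
tcp_rot: [-0.036, 1.36, -1.637]
contact_force: [-0.3, 4.6, 1.0]
grip_width: 71.3
time: 15.05
tool_pos: [515.5, 65.5, 43.5]
tcp_rot: [-0.035, 1.36, -1.636]
contact_force: [-0.4, 3.9, 0.5]
grip_width: 71.7
t 15.05 at 10.5 54.9 43.5 F [-0.4  3.9  0.5] w 72 q6 0.32
now: lin cm [ 0.01 -1.05  0.7 ] rot deg [0.38 0.1  0.35] | lin in target frame [-0.   -1.05  0.71]
[[135, 134, 131, 106, 88, 119, 131, 135, 138, 135, 129, 117, 87, 89, 119, 139, 204, 209, 196, 187, 174, 153, 211, 221, 225, 230, 226, 226, 226, 227]]
```

```bash
python3 -m crank '[{"linear":[0.02,0,0.25],"delta_rot":[0,0,0],"fingers":0.78},{"linear":[0.02,0,0.2],"delta_rot":[0,0,0],"fingers":0.78},{"linear":[0.03,0,0.2],"delta_rot":[0,0,0],"fingers":0.78},{"linear":[0.03,0,0.15],"delta_rot":[0,0,0],"fingers":0.78},{"linear":[0.03,0,0.1],"delta_rot":[0,0,0],"fingers":0.78}]'
python3 - <<'E'
from h import *
from plant import capture
go(0,48,45,0,12);s=capture("scene");np.savez("s11",**s)
for i in range(2):s2=capture("scene")
cv2.imwrite("pics/v11.png",cv2.resize(s2["image"][150:230,180:310],(780,480),interpolation=2))
E
```

```text
time: 15.6
tool_pos: [515.1, 56.4, 44.0]
tcp_rot: [-0.036, 1.359, -1.637]
contact_force: [0.5, -0.3, 0.2]
grip_width: 71.4
t 15.6 at 10.5 45.8 44.0 F [ 0.5 -0.3  0.2] w 71 q6 0.31
now: lin cm [-0.13 -1.05 -0.2 ] rot deg [0.38 0.11 0.36] | lin in target frame [-0.14 -1.05 -0.19]
```

View pics/v11.png

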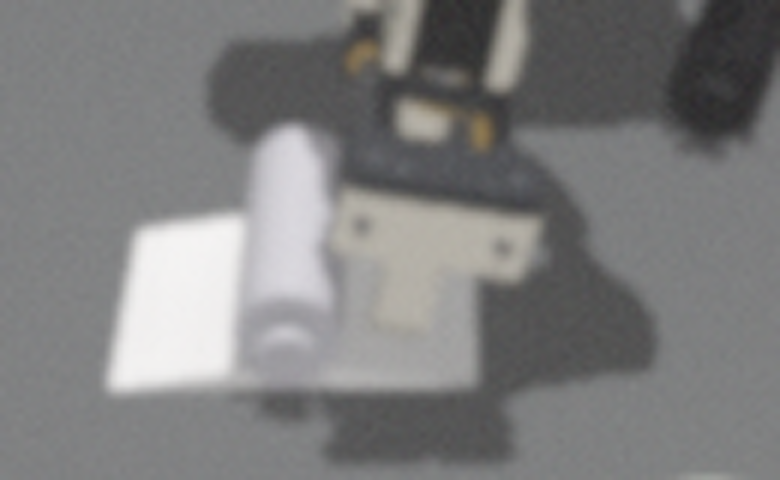

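v11: the cylinder (axis about (285,240)) sits mid-rest and the force is zero, so it has dropped into the V. I'll back the fingers off and check from the top.

```bash
python3 -m crank '[{"linear":[-0.3,0,-1.5],"delta_rot":[0,0,0],"fingers":0.78},{"linear":[-1.5,0,-3],"delta_rot":[0,0,0],"fingers":0.78},{"linear":[-3,0,-3],"delta_rot":[0,0,0],"fingers":0.78},{"linear":[-3,0,-3],"delta_rot":[0,0,0],"fingers":0.78},{"linear":[-3,0,-3],"delta_rot":[0,0,0],"fingers":0.78}]'
python3 -m crank '[{"linear":[-3,0,-3],"delta_rot":[0,0,0],"fingers":0.78},{"linear":[-2,0,-3],"delta_rot":[0,0,0],"fingers":0.78},{"linear":[0,0,0],"delta_rot":[0,0,0],"fingers":0.78},{"linear":[0,0,0],"delta_rot":[0,0,0],"fingers":0.78},{"linear":[0,0,0],"delta_rot":[0,0,0],"fingers":0.78}]'
python3 - <<'E'
from h import *
from plant import capture
go(0,48,45,0,12);t=capture("top");np.savez("t12",**t)
cv2.imwrite("pics/v12.png",cv2.resize(t["image"][150:260,215:345],(780,660)[:2],interpolation=2)[:600])
E
```

```text
time: 16.25
tool_pos: [520.0, 213.8, 122.3]
tcp_rot: [-0.036, 1.36, -1.637]
contact_force: [1.1, -0.3, -0.0]
grip_width: 71.4
time: 16.75
tool_pos: [522.2, 279.9, 156.8]
tcp_rot: [-0.043, 1.358, -1.644]
contact_force: [-0.4, -0.3, 0.1]
grip_width: 71.3
t 16.75 at 9.5 269.4 156.8 F [-0.4 -0.3  0.1] w 71 q6 0.55
now: lin cm [15.61 -0.96 19.28] rot deg [0.4  0.16 0.45] | lin in target frame [15.54 -0.95 19.33]
```

View pics/v12.png

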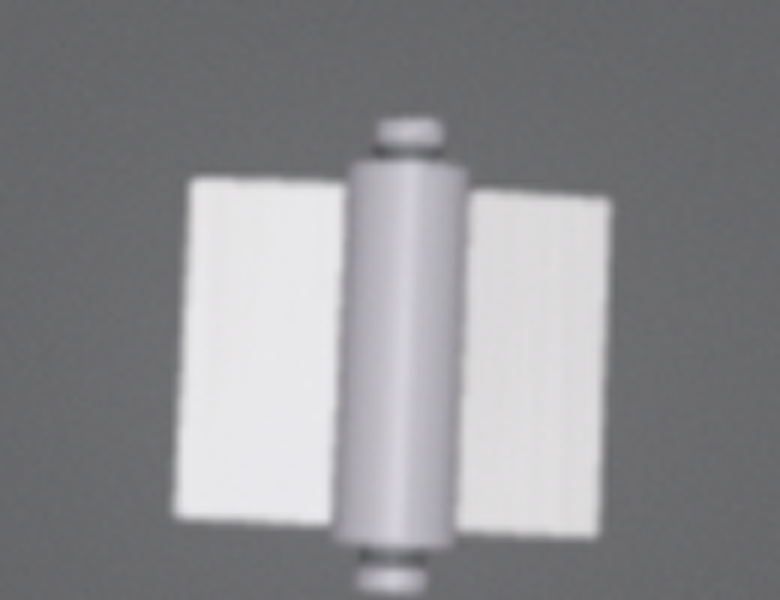

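v12: the cylinder is seated in the V and parallel to it, with caps at (412,118) and (390,596). I'll do the final checks, then hand in.

```bash
python3 - <<'E'
from h import *
from plant import capture,bot,workorder
t=dict(np.load("t12.npz"));sp(t,[(412,118),(390,596)],26.8,(215,150),6);sp(t,[(192,178),(610,200),(598,537),(175,517)],0,(215,150),6)
c=capture("top")["image"].astype(int);i0=dict(np.load("top0.npz"))["image"].astype(int)
print("change since t12 (rest)",abs(c-t["image"])[160:260,230:330].mean().round(2),"beaker",abs(c-i0)[190:235,340:395].mean().round(2),"bottle",abs(c-i0)[55:120,335:395].mean().round(2),"jar",abs(c-i0)[60:108,195:235].mean().round(2))
print(bot.get_obs()["time"],bot.get_obs()["contact_force"].round(1))
workorder.close_job()
E
```

```text
(412, 118) along 82.8 across -0.6
(390, 596) along -83.4 across 0.8
(192, 178) along 61.0 across 75.3
(610, 200) along 60.0 across -75.5
(598, 537) along -60.8 across -75.0
(175, 517) along -60.3 across 75.9
change since t12 (rest) 0.66 beaker 0.97 bottle 1.09 jar 0.98
16.85 [-0.6 -0.6  0.3]
the job is handed in; nothing more can be done
```

The steel cylinder is seated in the V of the rest, and the job was handed in at about 16.9 s with the gripper clear.

**What I did:** The first two-finger pushes rolled it to the foot of the ramp without taking out its skew. I then set the fingers either side of it, rolled it back along the bench and turned it, without gripping or lifting it. After that I pushed it by its side across the bench, squared it on the ramp and eased it over the crest.

**Last checks:**
- **Position:** from the last top view, the cylinder is within about 1 mm of centre both ways and within 0.01 rad of square. The camera calibration itself is only good to about 2 mm.
- **Settled:** the picture did not change between the last two views, 0.05 s apart.
- **Other items:** the beaker, bottle and jar look the same as at the start.
- **Force:** the highest end-of-call reading while pushing was about 5 N, and it was near zero at hand-in.

**Failed or disagreed:**
- Reversing the finger tilt mid-run did not straighten the cylinder.
- One set of top-view readings was the arm or the rest rather than the cylinder; I spotted that and discarded it.
- I viewed 12 pictures against the budget of 10.

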